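# Load the three sprung creep stands with their weights

## Robot

A 6-joint arm with a two-finger parallel gripper is mounted at the origin on the work surface. World frame = base frame: x ahead of the robot, y to its left, z up, the work surface at z = 0. Lengths are in m, angles in rad, forces in N, time in s.
With the tool pointing down it reaches from about 0.375 to 0.975 m from the base axis. Payload 3.8 kg.
Tool frame: the origin (TCP) lies midway between the tips of the shut fingers; the grasp point (between the pads) lies 19 mm behind it; z points along the fingers, y is the line along which they close (so a half turn about z gives the same grasp; the last joint's range is limited). The gripper opens to 85 mm and grips with 20 to 120 N. Pads are 22 mm wide; open, the fingers measure 114 mm over their backs; the gripper's body (76 mm by 85 mm) begins 54 mm behind the grasp point. The pads swing forward as they close: fully open they stand 13 mm farther back than shut.
Start: joints at [-1.289, 0.264, 1.604, -0, 1.274, -0.037], TCP at [0.212, -0.641, 0.231] pointing down, gripper open.
Joint ranges: [-2.63, 2.63], [-0.94, 2.18], [0.31, 2.57], [-1.31, 4.45], [0, 2.66], [-2.55, 2.55]. Speed limits (rad/s): [2.57, 2.57, 3.14, 3.14, 3.14, 3.14].

## Interface

Orientations are given as a rotation vector (axis times angle).
In Python, from workcell import bot gives the robot as it stands.
- The arm moves only by the tool step_arm, never from a script. Its argument "motion" is a list of rows, each a list of 5 numbers: the finger opening in cm, from 0 to 8.54, then the shift along the tool's x, y, z in cm, then the turn about the tool's z in degrees. In form: [[claw, dx, dy, dz, twist], ...]. A call has 1 to 20 rows; each row is the pose to reach, as a shift and turn from the pose commanded when the call began, along the tool's axes at that moment; what a row does not reach only later rows make up. A row lasts 1/10 s, in which the tool goes at most 50 mm and 8.59 degrees, less where a joint would pass 70% of its speed; a pose out of reach is approached as far as the arm can. A call with a gripper value outside its range is refused whole. The fingers move at their own pace and stop on an object; "force" is the grip in N (left out, the last holds). Time passes only in rows, so rows that repeat a pose let the fingers close. It gives the time, the measured TCP pose, the force, the opening and the grip force at its end, in the units of the state.
- bot.read_state(): the state, without advancing time (a new reading comes with each control period).
- bot.read_camera(name): name is "scene" or "top"; returns (picture, depth): 420x560x3 uint8, red, green, blue; 420x560 float32, m along the optical axis (not along the pixel's ray), 0 where there is no reading.
- bot.calibration(name): a dict with "mtx" (3x3 intrinsics, pixels), "origin" and "orientation" of the camera in the world. Camera axes: x right, y up, looking along -z (the intrinsics and any distortion apply to the point x, -y, -z); pixel columns grow to the right and rows downward; lengths in m; the calibration is good to about 2 mm. A picture is of the moment at which its call begins. calibration takes no time and is no camera call.
- bot.finish_job(): hands the job in; it is judged then, once.
The state is a dict: "time": time; "q": joint angles; "joint_vel": joint speeds; "joint_torque": joint torques, N m; "tool_pos": TCP position; "tcp_rot": TCP orientation; "wrist_force": force on the tool from outside, world axes, zero at the start; "torque": the same for the moment, N m; "width": opening from 0.0 (shut) to 1.0 (fully open); "grip_force": force on a finger pad.
Only numpy, scipy, OpenCV 4.12 (cv2) and the standard library are available. Lean on these libraries where they do the work, as an engineer would, in place of code of your own. Each camera call takes 0.05 s, during which the arm holds its last target. There are 200 camera calls.

## Task

Start the creep test: pick out the three knobbed steel weights and set each upright in the sprung pan of its own size (large weight in the large pan, medium in medium, small in small), so that it lies flat inside the rim and the pan sinks under it. Load the large weight first, then the medium, then the small, letting go of each before taking the next; set them down gently rather than dropping them, and leave the plate tool, the rubber specimen and the jar where they are.

Things in the scene. Friction and masses are not known exactly. Their poses are not given: they have to be found in the camera images.
- weight_large: The large stainless-steel weight: an upright cylinder 62 mm in diameter, 24 mm high, with a round knob on a neck on top. Knob: 22 mm in diameter, from 35 to 56 mm above the underside (56 mm is the overall height); neck 16 mm thick. Loose, about 620 g (varies by 15 %). Origin: centre of its underside; z up along its axis.
- weight_medium: The medium stainless-steel weight: an upright cylinder 44 mm in diameter, 22 mm high, with a round knob on a neck on top. Knob: 20 mm in diameter, from 33 to 54 mm above the underside (54 mm is the overall height); neck 14 mm thick. Loose, about 310 g (varies by 15 %). Origin: centre of its underside; z up along its axis.
- weight_small: The small stainless-steel weight: an upright cylinder 28 mm in diameter, 20 mm high, with a round knob on a neck on top. Knob: 16 mm in diameter, from 31 to 52 mm above the underside (52 mm is the overall height); neck 10 mm thick. Loose, about 140 g (varies by 15 %). Origin: centre of its underside; z up along its axis.
- stand_large: Sprung stand with the large pan, fixed: aluminium foot 84 x 84 x 12 mm, black column, and a round steel pan with a low rim, inner diameter 76 mm, outer 82. Empty, the pan's inner floor is 60 mm and its rim 65 mm above the bench; it sinks straight down on a spring (0.52 N/mm after 0.9 N, stop at 16 mm), 8 to 12 mm under its weight. Origin: centre of the foot's underside, on the pan's axis; z up.
- stand_medium: Sprung stand with the medium pan, fixed: aluminium foot 84 x 84 x 12 mm, black column, and a round steel pan with a low rim, inner diameter 58 mm, outer 64. Empty, the pan's inner floor is 60 mm and its rim 65 mm above the bench; it sinks straight down on a spring (0.28 N/mm after 0.24 N, stop at 16 mm), 8 to 12 mm under its weight. Origin: centre of the foot's underside, on the pan's axis; z up.
- stand_small: Sprung stand with the small pan, fixed: aluminium foot 84 x 84 x 12 mm, black column, and a round steel pan with a low rim, inner diameter 42 mm, outer 48. Empty, the pan's inner floor is 60 mm and its rim 65 mm above the bench; it sinks straight down on a spring (0.13 N/mm after 0.08 N, stop at 16 mm), 8 to 12 mm under its weight. Origin: centre of the foot's underside, on the pan's axis; z up.
- plate_tool: Bystander, leave alone: steel plate tool of a rheometer standing on its square plate, 46 x 46 x 6 mm, with a thin 8 mm stem and a dark 12 mm tip, 62 mm high in all. Loose. Origin: centre of its underside.
- specimen: Bystander, leave alone: rubber specimen, a low black rubber dome on an aluminium disc 48 mm in diameter, 20 mm high in all. Loose. Origin: centre of its underside.
- jar: Bystander, leave alone: closed amber jar with a black cap, 44 mm in diameter, 60 mm high. Loose. Origin: centre of its underside.
There are look-alikes about, which are no part of the job. What is shaped like the weight_medium but blue or pink is not meant.

How it is judged:
On the way, in this order (a step that is already met when the one before it is completed fails the run):
1. the large weight sits flat in the large pan, let go, and has sunk it (horizontal distance between weight_large and stand_large below 0.01 m and z of weight_large in the frame of stand_large between 0.04 and 0.0555 m and angle between weight_large's own z axis and vertical below 0.08 rad and contact force between the fingers and weight_large below 0.1 N), for 0.2 s.
2. the medium weight sits flat in the medium pan, let go, and has sunk it (horizontal distance between weight_medium and stand_medium below 0.01 m and z of weight_medium in the frame of stand_medium between 0.04 and 0.0555 m and angle between weight_medium's own z axis and vertical below 0.08 rad and contact force between the fingers and weight_medium below 0.1 N), for 0.2 s.
3. the small weight sits flat in the small pan, let go, and has sunk it (horizontal distance between weight_small and stand_small below 0.01 m and z of weight_small in the frame of stand_small between 0.04 and 0.0555 m and angle between weight_small's own z axis and vertical below 0.08 rad and contact force between the fingers and weight_small below 0.1 N), for 0.2 s.
At the end, for the whole second after the job is handed in: Each weight stands in the pan of its own size: its axis within 10 mm of the pan's axis, upright within 0.08 rad, its underside 40 to 55.5 mm above the underside of the stand's foot (the pan sunk at least 4.5 mm), let go and at rest (all of step 1 and all of step 2 and all of step 3 and linear speed of each of weight_large, weight_medium, weight_small below 0.02 m/s); the robot touches nothing.
It fails at once if the plate tool is moved more than 20 mm (distance of plate_tool from where it was at the start of the episode above 0.02 m).
It fails at once if the rubber specimen is moved more than 20 mm (distance of specimen from where it was at the start of the episode above 0.02 m).
It fails at once if the jar is moved more than 20 mm (distance of jar from where it was at the start of the episode above 0.02 m).
It fails at once if a weight is dropped: out of the fingers it moves faster than 0.5 m/s (a fall of some 13 mm) ((contact force between the fingers and weight_large below 0.1 N and linear speed of weight_large above 0.5 m/s) or (contact force between the fingers and weight_medium below 0.1 N and linear speed of weight_medium above 0.5 m/s) or (contact force between the fingers and weight_small below 0.1 N and linear speed of weight_small above 0.5 m/s)).
It fails at once if a weight hits or is pressed on its stand with more than 40 N (contact force between weight_large and stand_large above 40 N or contact force between weight_medium and stand_medium above 40 N or contact force between weight_small and stand_small above 40 N).
It also fails if it takes over 90 s, if anything falls off the work surface, if the arm or the gripper's body presses on something with over 40 N, if the wrist force passes 120 N, or if a joint passes its speed limit or range.

## Working session

There is one attempt and no reset: what is moved stays moved. The work goes in short steps, Python scripts to look and compute and a tool call to move; the robot and the scene stay as the last step left them, time stands still between calls to the robot, and variables do not carry over. Pictures are saved under pics/ and viewed, at most 14 in all, crops included, and the job is handed in when it is done.

Besides the shell and the picture viewer there is one more tool, called after "Request:" in YAML: its name, and indented under it one key for each argument. step_arm: Moves the arm, as the interface text tells. Its arguments: {"type":"object","properties":{"motion":{"type":"array","items":{"type":"array","items":{"type":"number"}}},"force":{"type":"number"}},"required":["motion"]}

```bash
mkdir -p pics
cat > h.py <<'E'
import numpy as np, cv2
from workcell import bot
from scipy.spatial.transform import Rotation as R
def cloud(name):
    im,d=bot.read_camera(name); c=bot.calibration(name); K=np.array(c["mtx"])
    o=np.array(c["orientation"]); M=R.from_rotvec(o).as_matrix() if o.size==3 else o.reshape(3,3)
    v,u=np.mgrid[:d.shape[0],:d.shape[1]]
    x=(u-K[0,2])/K[0,0]*d; y=(v-K[1,2])/K[1,1]*d
    P=np.stack([x,-y,-d],-1)@M.T+np.array(c["origin"]); P[d==0]=np.nan
    return im,P
def save(n,im): cv2.imwrite(f"pics/{n}.png",cv2.cvtColor(im,cv2.COLOR_RGB2BGR))
E
python3 - <<'E'
from h import *
for n in("scene","top"):
    im,P=cloud(n); save(n+"0",im); np.save(n+"0.npy",P); print({k:np.array(v).round(3).tolist() for k,v in bot.calibration(n).items()})
print(bot.read_state())
E
```

```text
{'mtx': [[463.194, 0.0, 279.443], [0.0, 463.194, 207.368], [0.0, 0.0, 1.0]], 'origin': [1.07, -0.376, 0.627], 'orientation': [0.789, 0.423, 0.932]}
{'mtx': [[527.05, 0.0, 274.679], [0.0, 527.05, 202.176], [0.0, 0.0, 1.0]], 'origin': [0.297, 0.001, 1.213], 'orientation': [0.129, -0.14, -1.579]}
{'time': 0.1, 'q': array([-1.28891150e+00,  2.64714251e-01,  1.60526022e+00, -2.66197610e-05,
        1.27368458e+00, -3.69072966e-02]), 'joint_vel': array([ 0.0002028 , -0.00109756, -0.00163939,  0.0009923 , -0.00140333,
       -0.00093508]), 'joint_torque': array([-1.07281417e-04, -5.16709721e+01, -3.68589592e+01, -8.47537012e-05,
        6.31367555e-03, -2.98565669e-05]), 'tool_pos': array([ 0.21135802, -0.6403543 ,  0.23004966]), 'tcp_rot': array([-3.09974386e+00, -4.98326810e-01,  4.35978441e-04]), 'wrist_force': array([-0.27196958,  0.36885526, -0.85658367]), 'torque': array([ 0.0249619 , -0.03436205,  0.04616695]), 'grip_force': 0.0, 'width': 1.0011998965776219}
```

View pics/top0.png

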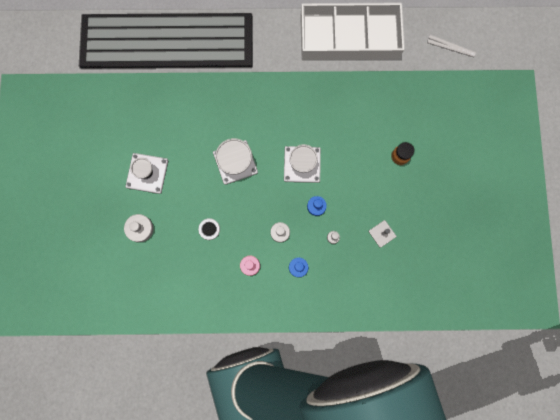

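View pics/scene0.png

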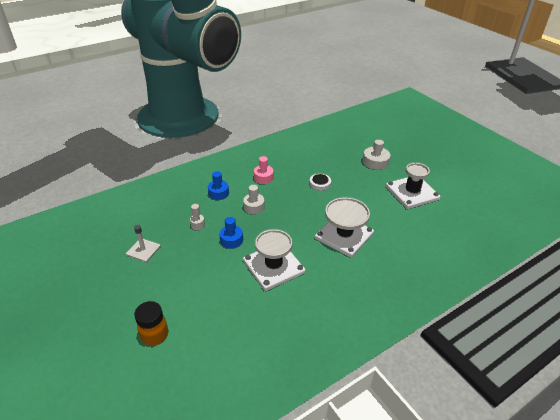

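Top view: the steel knobbed weights are at about (138,229) large, (280,232) medium and (334,237) small. The pans are at (235,158) large, (303,160) medium and (143,168) small. The look-alikes are blue at (317,206) and (299,267), and pink at (250,266). The medium-sized grey-steel one at (280,232) is the one meant, because the others are coloured. I'll measure now and confirm in an enlarged crop.

```bash
cat > meas.py <<'E'
from h import *
from scipy.optimize import least_squares
G={'L':(138,229,.024,.056,62,22),'M':(280,232,.022,.054,44,20),'S':(334,237,.020,.052,28,16)}
PN={'L':(235,158,82),'M':(303,160,64),'S':(143,168,48)}
def fit(Q,r):
    f=lambda c:np.maximum(np.hypot(*(Q-c).T)-r,0)+0.02*np.hypot(*(Q-c).T)
    return least_squares(f,np.median(Q,0)).x
if __name__=="__main__":
    T=np.load("top0.npy");S=np.load("scene0.npy")
    g=T[190:330,20:540,2]; print("bench z top",np.nanmedian(g),"scene",np.nanmedian(S[250:400,200:260,2]))
    def go(c,rad,z0,z1,r):
        out=[]
        for P in(T,S):
            m=(np.hypot(P[...,0]-c[0],P[...,1]-c[1])<rad)&(P[...,2]>z0)&(P[...,2]<z1)
            Q=P[m]; out+=[fit(Q[:,:2],r).round(4) if len(Q)>3 else None,len(Q),(np.ptp(Q[:,:2],axis=0)*1e3).round(0) if len(Q) else 0, Q[:,2].max().round(4) if len(Q) else 0]
        return out
    for k,(u,v,h,H,D,d) in G.items():
        c=np.nanmedian(T[v-2:v+3,u-2:u+3].reshape(-1,3),0)
        print(k,'knob',*go(c,.035,H-.012,.1,d/2e3)); print(k,'body',*go(c,.045,.008,h+.005,D/2e3))
    for k,(u,v,D) in PN.items():
        c=np.nanmedian(T[v-2:v+3,u-2:u+3].reshape(-1,3),0)
        print(k,'pan',c.round(3),*go(c,.055,.052,.1,D/2e3)); print(k,'foot',*go(c,.09,.008,.016,.059))
    im=cv2.imread("pics/top0.png")[130:290,100:420]; cv2.imwrite("pics/crop0.png",cv2.resize(im,(800,400),interpolation=cv2.INTER_CUBIC))
E
python3 meas.py
```

```text
bench z top 0.0003698054371759074 scene 0.001277783648951536
L knob [0.4475 0.303 ] 89 [20. 22.] 0.063 [0.4479 0.2996] 79 [22. 22.] 0.059
L body [0.4472 0.3036] 515 [60. 61.] 0.029 [0.4482 0.2997] 415 [63. 63.] 0.0285
M knob [ 0.4347 -0.019 ] 66 [20. 18.] 0.0603 [ 0.4345 -0.0223] 90 [21. 19.] 0.0571
M body [ 0.4337 -0.0188] 217 [42. 43.] 0.027 [ 0.4352 -0.0228] 292 [45. 43.] 0.0261
S knob [ 0.422  -0.1403] 44 [16. 15.] 0.0565 [ 0.4219 -0.1431] 72 [16. 15.] 0.0549
S body [ 0.4215 -0.14  ] 75 [27. 27.] 0.0245 [ 0.4234 -0.1437] 144 [25. 27.] 0.0249
L pan [0.599 0.08  0.06 ] [0.602  0.0835] 1030 [81. 81.] 0.0704 [0.6015 0.081 ] 1151 [83. 81.] 0.0682
L foot [0.5984 0.0831] 303 [163. 117.] 0.016 [0.614  0.0743] 914 [ 91. 103.] 0.016
M pan [ 0.592 -0.073  0.06 ] [ 0.5954 -0.0731] 628 [63. 63.] 0.0708 [ 0.595  -0.0761] 879 [65. 63.] 0.0686
M foot [ 0.5896 -0.0744] 575 [125.  89.] 0.0159 [ 0.5805 -0.0814] 1204 [130.  86.] 0.016
S pan [0.578 0.285 0.06 ] [0.5776 0.2902] 363 [46. 48.] 0.0702 [0.5776 0.2874] 319 [47. 49.] 0.0677
S foot [0.5782 0.2842] 776 [ 97. 118.] 0.016 [0.5847 0.2783] 764 [94. 92.] 0.0159
```

View pics/crop0.png

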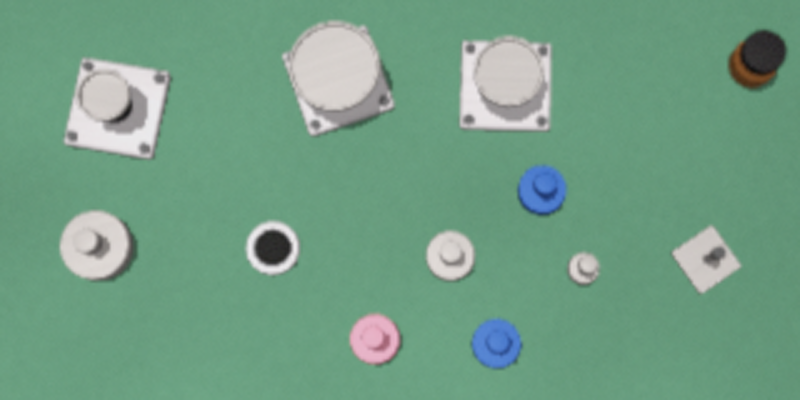

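Crop: grey steel weights at (95,245) large, (450,255) medium and (584,268) small. The pink and blue copies are clearly coloured and distinct. The two cameras agree to 3 mm and the sizes and heights match the description, so I'll use the average. I'll now compute the shifts.

```bash
cat > sh.py <<'E'
import sys
from h import *
s=bot.read_state(); M=R.from_rotvec(s["tcp_rot"]).as_matrix(); p=s["tool_pos"]
print("t",s["time"],"pos",p.round(4),"x",M[:,0].round(3),"z",M[:,2].round(4),"w",s["width"],"q6",s["q"].round(2))
for a in sys.argv[1:]: print(a,((np.array(eval(a))-p)@M*100).round(2))
E
python3 sh.py "(.55,-.1,.2)" "(.448,.3015,.12)"
```

```text
t 0.1 pos [ 0.2114 -0.6404  0.23  ] x [0.95  0.313 0.   ] z [-6.e-04  2.e-03 -1.e+00] w 1.0011998965776219 q6 [-1.29  0.26  1.61 -0.    1.27 -0.04]
(.55,-.1,.2) [ 49.09 -40.69   3.09]
(.448,.3015,.12) [ 51.99 -82.    11.18]
```

Request:
step_arm:
  motion:
    - [5, 49.1, -40.7, 3.1, 0]
    - [5, 49.1, -40.7, 3.1, 0]
    - [5, 49.1, -40.7, 3.1, 0]
    - [5, 49.1, -40.7, 3.1, 0]
    - [5, 49.1, -40.7, 3.1, 0]
    - [5, 49.1, -40.7, 3.1, 0]
    - [5, 49.1, -40.7, 3.1, 0]
    - [5, 49.1, -40.7, 3.1, 0]
    - [5, 49.1, -40.7, 3.1, 0]
    - [5, 49.1, -40.7, 3.1, 0]
    - [5, 49.1, -40.7, 3.1, 0]
    - [5, 49.1, -40.7, 3.1, 0]
    - [5, 49.1, -40.7, 3.1, 0]
    - [5, 49.1, -40.7, 3.1, 0]
    - [5, 49.1, -40.7, 3.1, 0]
    - [5, 49.1, -40.7, 3.1, 0]
    - [5, 49.1, -40.7, 3.1, 0]
    - [5, 49.1, -40.7, 3.1, 0]
  force: 60

```text
time: 1.9
tool_pos: [0.5497, -0.1018, 0.2004]
tcp_rot: [3.102, 0.495, 0.0]
wrist_force: [0.6, 0.3, -0.3]
width: 0.588
grip_force: 0.0
```

```bash
python3 sh.py "(.448,.3015,.12)"
```

```text
t 1.9 pos [ 0.5497 -0.1018  0.2004] x [0.95  0.311 0.   ] z [ 1.e-04 -1.e-04 -1.e+00] w 0.5878889592239108 q6 [-0.23  0.07  1.89 -0.    1.18  1.03]
(.448,.3015,.12) [  2.89 -41.49   8.03]
```

Request:
step_arm:
  motion:
    - [5, 2.9, -41.5, 8, 0]
    - [5, 2.9, -41.5, 8, 0]
    - [5, 2.9, -41.5, 8, 0]
    - [5, 2.9, -41.5, 8, 0]
    - [5, 2.9, -41.5, 8, 0]
    - [5, 2.9, -41.5, 8, 0]
    - [5, 2.9, -41.5, 8, 0]
    - [5, 2.9, -41.5, 8, 0]
    - [5, 2.9, -41.5, 8, 0]
    - [5, 2.9, -41.5, 8, 0]
    - [5, 2.9, -41.5, 8, 0]
    - [5, 2.9, -41.5, 8, 0]
    - [5, 2.9, -41.5, 8, 0]
    - [5, 2.9, -41.5, 8, 0]
    - [5, 2.9, -41.5, 8, 0]

```text
time: 3.4
tool_pos: [0.4482, 0.3019, 0.1206]
tcp_rot: [-3.102, -0.496, -0.001]
wrist_force: [-0.1, -0.6, 0.3]
width: 0.586
grip_force: 0.0
```

```bash
python3 sh.py "(.448,.3015,.03)" && python3 -c "
from h import *
for n in('scene','top'):
    im,P=cloud(n)
    if n=='scene': im=cv2.resize(im[80:260,260:500],(800,600))
    else: im=cv2.resize(im[130:310,80:320],(800,600))
    save(n+'1',im)"
```

```text
t 3.4 pos [0.4482 0.3019 0.1206] x [0.95  0.312 0.   ] z [ 4.e-04  2.e-04 -1.e+00] w 0.585716852308623 q6 [ 0.55  0.11  2.   -0.    1.03  1.8 ]
(.448,.3015,.03) [-0.03  0.03  9.06]
```

View pics/scene1.png

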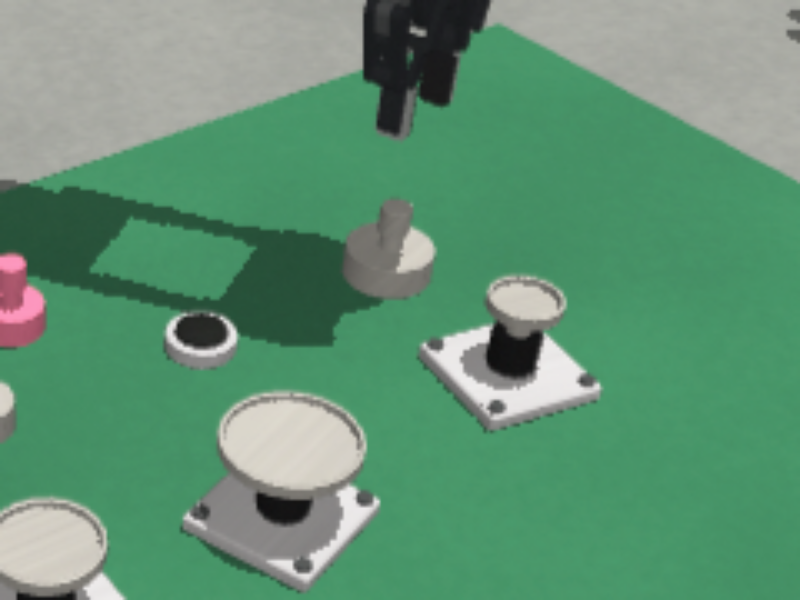

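The open fingers (395,100) straddle the large weight's knob (395,220) and are clear of the stand. Descend and grip.

Request:
step_arm:
  motion:
    - [5, 0, 0, 3, 0]
    - [5, 0, 0, 6, 0]
    - [5, 0, 0, 8, 0]
    - [5, 0, 0, 9.1, 0]
    - [5, 0, 0, 9.1, 0]
    - [5, 0, 0, 9.1, 0]
    - [1, 0, 0, 9.1, 0]
    - [1, 0, 0, 9.1, 0]
    - [1, 0, 0, 9.1, 0]
    - [1, 0, 0, 9.1, 0]
    - [1, 0, 0, 9.1, 0]
    - [1, 0, 0, 9.1, 0]
    - [1, 0, 0, 9.1, 0]
    - [1, 0, 0, 9.1, 0]
    - [1, 0, 0, 9.1, 0]
    - [1, 0, 0, 9.1, 0]
  force: 70

```text
time: 5.1
tool_pos: [0.4489, 0.3031, 0.0309]
tcp_rot: [-3.101, -0.499, -0.004]
wrist_force: [0.4, -2.0, 6.0]
width: 0.23
grip_force: 68.3
```

Request:
step_arm:
  motion:
    - [1, 0, 0, -1, 0]
    - [1, 0, 0, -2, 0]
    - [1, 0, 0, -4, 0]
    - [1, 0, 0, -8, 0]
    - [1, 0, 0, -12, 0]
    - [1, 0, 0, -13, 0]
    - [1, 0, 0, -13, 0]
    - [1, 0, 0, -13, 0]
    - [1, 0, 0, -13, 0]

```text
time: 6.0
tool_pos: [0.4457, 0.3014, 0.1561]
tcp_rot: [3.1, 0.498, -0.008]
wrist_force: [-0.9, 0.3, -6.1]
width: 0.23
grip_force: 69.3
```

```bash
python3 sh.py "(.602,.0822,.16)" && python3 -c "
from h import *
im,P=cloud('scene')
im=cv2.resize(im[40:220,260:500],(800,600))
save('scene2',im)"
```

```text
t 6.0 pos [0.4457 0.3014 0.1561] x [ 0.95   0.313 -0.006] z [-0.0049 -0.0029 -1.    ] w 0.22971717283771403 q6 [0.55 0.07 1.97 0.   1.1  1.8 ]
(.602,.0822,.16) [ 7.98 25.71 -0.4 ]
```

View pics/scene2.png

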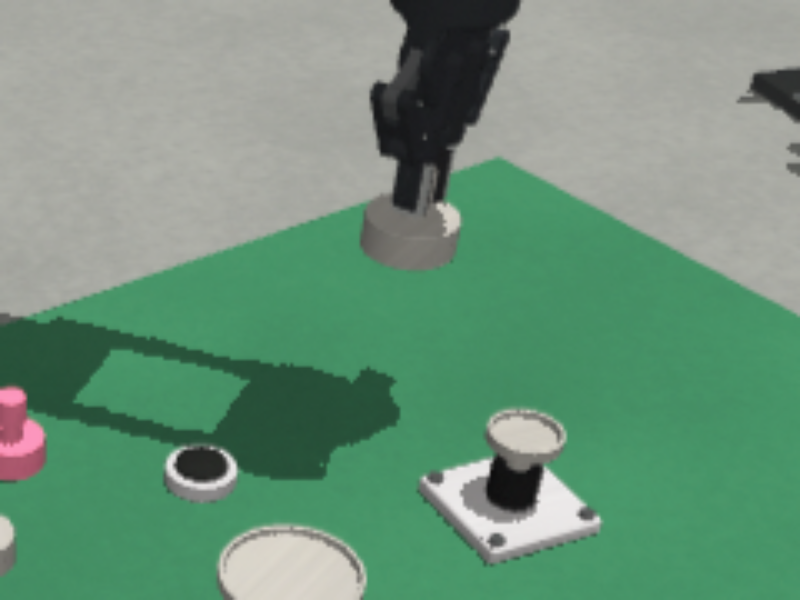

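The weight hangs upright in the fingers at (410,230). Carry it to the large pan, ramping the speed.

Request:
step_arm:
  motion:
    - [1, 0.3, 1, 0, 0]
    - [1, 0.9, 3, 0, 0]
    - [1, 1.9, 6, 0, 0]
    - [1, 2.8, 9, 0, 0]
    - [1, 3.8, 12, 0, 0]
    - [1, 4.7, 15, 0, 0]
    - [1, 5.7, 18, 0, 0]
    - [1, 6.6, 21, 0, 0]
    - [1, 7.3, 23, 0, 0]
    - [1, 7.8, 24.7, 0, 0]
    - [1, 8, 25.4, 0, 0]
    - [1, 8.1, 25.7, 0, 0]
    - [1, 8.1, 25.7, 0, 0]
    - [1, 8.1, 25.7, 0, 0]
    - [1, 8.1, 25.7, 0, 0]
    - [1, 8.1, 25.7, 0, 0]

```text
time: 7.65
tool_pos: [0.6048, 0.0846, 0.1594]
tcp_rot: [-3.101, -0.5, -0.0]
wrist_force: [1.3, 0.3, -6.4]
width: 0.225
grip_force: 69.3
```

```bash
python3 sh.py "(.6033,.0826,.12)"
cat > body.py <<'E'
# held weight's body centre: python body.py z0 z1 x y r
import sys
from h import *
from meas import fit
z0,z1,x,y,r=map(float,sys.argv[1:6])
for n in('scene','top'):
    im,P=cloud(n)
    m=(np.hypot(P[...,0]-x,P[...,1]-y)<r+.02)&(P[...,2]>z0)&(P[...,2]<z1); Q=P[m]
    print(n,len(Q),fit(Q[:,:2],r).round(4) if len(Q)>5 else '',(np.ptp(Q,axis=0)*1e3).round(0),Q[:,2].min(),np.histogram(Q[:,2],8)[0])
    if len(sys.argv)>6: save(n+sys.argv[6],im)
E
python3 body.py .115 .15 .602 .082 .031
```

```text
t 7.65 pos [0.6048 0.0846 0.1594] x [0.949 0.314 0.   ] z [ 0.e+00  1.e-04 -1.e+00] w 0.22457405507587033 q6 [0.1  0.2  1.82 0.   1.12 1.35]
(.6033,.0826,.12) [-0.21  0.14  3.94]
scene 331 [0.6114 0.0747] [50. 51. 21.] 0.12920250215089368 [28 41 45 44 39 39 47 48]
top 1  [0. 0. 0.] 0.14928859191384003 [0 0 0 0 1 0 0 0]
```

```bash
cat > arc.py <<'E'
# circle of known radius through the visible side wall: arc.py z0 z1 x y r
import sys
from h import *
from scipy.optimize import least_squares
z0,z1,x,y,r=map(float,sys.argv[1:6])
im,P=cloud('scene'); Q=P[(np.hypot(P[...,0]-x,P[...,1]-y)<r+.02)&(P[...,2]>z0)&(P[...,2]<z1)]
s=least_squares(lambda c:np.hypot(*(Q[:,:2]-c).T)-r,[x-.005,y],loss='soft_l1',f_scale=.001)
print(len(Q),s.x.round(4),'rms',np.sqrt(np.mean(s.fun**2)).round(4))
E
python3 arc.py .133 .148 .602 .082 .031
```

```text
251 [0.602  0.0837] rms 0.0009
```

Request:
step_arm:
  motion:
    - [1, -0.1, 0.2, 1, 0]
    - [1, -0.1, 0.2, 2.5, 0]
    - [1, -0.1, 0.2, 4, 0]
    - [1, -0.1, 0.2, 5.3, 0]
    - [1, -0.1, 0.2, 6, 0]
    - [1, -0.1, 0.2, 6.4, 0]
    - [1, -0.1, 0.2, 6.6, 0]
    - [1, -0.1, 0.2, 6.8, 0]
    - [1, -0.1, 0.2, 7, 0]
    - [1, -0.1, 0.2, 7.2, 0]
    - [1, -0.1, 0.2, 7.4, 0]
    - [1, -0.1, 0.2, 7.6, 0]
    - [1, -0.1, 0.2, 7.8, 0]
    - [1, -0.1, 0.2, 7.8, 0]
    - [1, -0.1, 0.2, 7.8, 0]

```text
time: 9.3
tool_pos: [0.6056, 0.0817, 0.0819]
tcp_rot: [3.102, 0.499, 0.002]
wrist_force: [0.4, -0.1, -0.6]
width: 0.229
grip_force: 69.9
```

The spring now carries nearly all the weight (wrist -0.6 N). Release and rise.

Request:
step_arm:
  motion:
    - [3, 0, 0, 0.1, 0]
    - [4, 0, 0, 0.1, 0]
    - [5, 0, 0, 0.1, 0]
    - [5, 0, 0, 0.1, 0]
    - [5, 0, 0, 0.1, 0]
    - [5, 0, 0, -1, 0]
    - [5, 0, 0, -3, 0]
    - [5, 0, 0, -6, 0]
    - [5, 0, 0, -10, 0]
    - [5, 0, 0, -12, 0]
    - [5, 0, 0, -12, 0]
    - [5, 0, 0, -12, 0]

```text
time: 10.5
tool_pos: [0.6051, 0.0817, 0.2021]
tcp_rot: [3.102, 0.499, 0.002]
wrist_force: [0.5, -0.6, -0.3]
width: 0.581
grip_force: 0.0
```

```bash
python3 arc.py .056 .068 .602 .082 .031; python3 sh.py "(.4345,-.0208,.12)" "(.4345,-.0208,.03)"; python3 -c "
from h import *
im,P=cloud('scene')
save('scene3',im)"
```

```text
176 [0.6028 0.0811] rms 0.003
t 10.55 pos [0.6042 0.0817 0.2006] x [ 0.95   0.313 -0.001] z [-1.2e-03 -1.0e-04 -1.0e+00] w 0.5881860599981348 q6 [0.09 0.16 1.78 0.   1.2  1.35]
(.4345,-.0208,.12) [-19.31   4.41   8.08]
(.4345,-.0208,.03) [-19.3    4.42  17.08]
```

View pics/scene3.png

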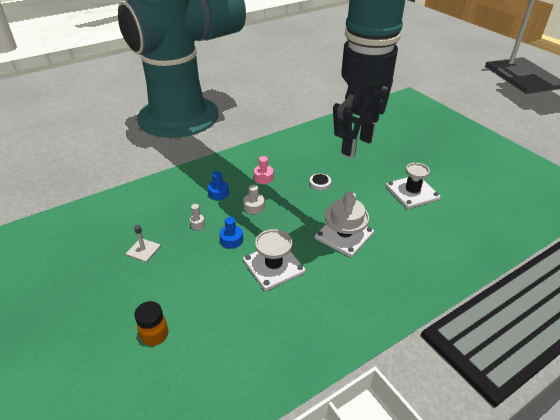

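The large weight (348,212) sits upright in its pan, released. Next is the medium.

Request:
step_arm:
  motion:
    - [5, -19.3, 4.4, 8, 0]
    - [5, -19.3, 4.4, 8, 0]
    - [5, -19.3, 4.4, 8, 0]
    - [5, -19.3, 4.4, 8, 0]
    - [5, -19.3, 4.4, 8, 0]
    - [5, -19.3, 4.4, 8, 0]
    - [5, -19.3, 4.4, 8, 0]
    - [5, -19.3, 4.4, 8, 0]
    - [5, -19.3, 4.4, 8, 0]
    - [5, -19.3, 4.4, 8, 0]

```text
time: 11.6
tool_pos: [0.4367, -0.0202, 0.1219]
tcp_rot: [3.101, 0.5, 0.002]
wrist_force: [-0.2, -0.2, -0.3]
width: 0.589
grip_force: 0.0
```

```bash
python3 sh.py "(.4345,-.0208,.0285)"
python3 - <<'E'
from h import *
from meas import fit
im,P=cloud('scene'); 
m=(np.hypot(P[...,0]-.602,P[...,1]-.082)<.05)&(P[...,2]>.095); print("L knob",fit(P[m][:,:2],.011).round(4),P[m][:,2].max())
m=(np.hypot(P[...,0]-.4345,P[...,1]+.0208)<.035)&(P[...,2]>.008)&(P[...,2]<.058); print("M",fit(P[m][:,:2],.022).round(4),m.sum())
E
```

```text
t 11.6 pos [ 0.4367 -0.0202  0.1219] x [0.949 0.314 0.001] z [ 0.0011 -0.     -1.    ] w 0.5886521695015231 q6 [-0.1  -0.1   2.21  0.    1.03  1.15]
(.4345,-.0208,.0285) [-0.24 -0.02  9.34]
L knob [0.6038 0.0798] 0.10861066094770044
M [ 0.4348 -0.0224] 408
```

Request:
step_arm:
  motion:
    - [5, 0, 0, 3, 0]
    - [5, 0, 0, 6, 0]
    - [5, 0, 0, 8, 0]
    - [5, 0, 0, 9.2, 0]
    - [5, 0, 0, 9.2, 0]
    - [5, 0, 0, 9.2, 0]
    - [1, 0, 0, 9.2, 0]
    - [1, 0, 0, 9.2, 0]
    - [1, 0, 0, 9.2, 0]
    - [1, 0, 0, 9.2, 0]
    - [1, 0, 0, 9.2, 0]
    - [1, 0, 0, 9.2, 0]
    - [1, 0, 0, 9.2, 0]
    - [1, 0, 0, 9.2, 0]
    - [1, 0, 0, 9.2, 0]
    - [1, 0, 0, 9.2, 0]
  force: 50

```text
time: 13.25
tool_pos: [0.4366, -0.0206, 0.0306]
tcp_rot: [3.101, 0.498, 0.004]
wrist_force: [-1.8, 1.3, 6.2]
width: 0.213
grip_force: 48.7
```

Request:
step_arm:
  motion:
    - [1, 0, 0, -1, 0]
    - [1, 0, 0, -2, 0]
    - [1, 0, 0, -4, 0]
    - [1, 0, 0, -8, 0]
    - [1, 0, 0, -12, 0]
    - [1, 0, 0, -13, 0]
    - [1, 0, 0, -13, 0]
    - [1, 0, 0, -13, 0]
    - [1, 0, 0, -13, 0]
    - [1, 0, 0, -13, 0]
    - [1, 0, 0, -13, 0]

```text
time: 14.35
tool_pos: [0.4344, -0.0205, 0.1577]
tcp_rot: [-3.101, -0.498, 0.005]
wrist_force: [-0.5, 0.1, -3.3]
width: 0.213
grip_force: 49.2
```

```bash
python3 sh.py "(.5952,-.0746,.16)" && python3 arc.py .133 .147 .4345 -.0208 .022
```

```text
t 14.35 pos [ 0.4344 -0.0205  0.1577] x [ 0.95   0.313 -0.003] z [-3.e-03  3.e-04 -1.e+00] w 0.21341465053935577 q6 [-0.1  -0.14  2.17 -0.    1.11  1.15]
(.5952,-.0746,.16) [13.58 10.18 -0.27]
147 [ 0.4306 -0.0211] rms 0.001
```

Request:
step_arm:
  motion:
    - [1, 0.7, 0.5, 0, 0]
    - [1, 2, 1.5, 0, 0]
    - [1, 4, 3, 0, 0]
    - [1, 6.5, 4.9, 0, 0]
    - [1, 9, 6.7, 0, 0]
    - [1, 11.5, 8.6, 0, 0]
    - [1, 13, 9.7, 0, 0]
    - [1, 13.7, 10.2, 0, 0]
    - [1, 13.9, 10.3, 0, 0]
    - [1, 13.9, 10.3, 0, 0]
    - [1, 13.9, 10.3, 0, 0]
    - [1, 13.9, 10.3, 0, 0]
    - [1, 13.9, 10.3, 0, 0]
    - [1, 13.9, 10.3, 0, 0]

```text
time: 15.8
tool_pos: [0.5994, -0.0747, 0.1595]
tcp_rot: [3.102, 0.499, 0.0]
wrist_force: [-0.1, -0.5, -2.9]
width: 0.213
grip_force: 49.2
```

```bash
python3 sh.py "(.5952,-.0746,.09)" && python3 arc.py .133 .147 .595 -.076 .022
```

```text
t 15.8 pos [ 0.5994 -0.0747  0.1595] x [0.95  0.314 0.   ] z [ 3.e-04 -0.e+00 -1.e+00] w 0.21289207026631202 q6 [-0.17  0.19  1.84  0.    1.12  1.09]
(.5952,-.0746,.09) [-0.39 -0.14  6.95]
180 [ 0.5958 -0.0752] rms 0.0008
```

Request:
step_arm:
  motion:
    - [1, -0.1, 0, 1, 0]
    - [1, -0.1, 0, 2.5, 0]
    - [1, -0.1, 0, 4, 0]
    - [1, -0.1, 0, 5.3, 0]
    - [1, -0.1, 0, 6, 0]
    - [1, -0.1, 0, 6.4, 0]
    - [1, -0.1, 0, 6.6, 0]
    - [1, -0.1, 0, 6.8, 0]
    - [1, -0.1, 0, 7, 0]
    - [1, -0.1, 0, 7.2, 0]
    - [1, -0.1, 0, 7.4, 0]
    - [1, -0.1, 0, 7.6, 0]
    - [1, -0.1, 0, 7.8, 0]
    - [1, -0.1, 0, 7.8, 0]
    - [1, -0.1, 0, 7.8, 0]

```text
time: 17.35
tool_pos: [0.5992, -0.0752, 0.0817]
tcp_rot: [3.101, 0.499, 0.002]
wrist_force: [1.1, 0.4, 0.3]
width: 0.213
grip_force: 49.4
```

Request:
step_arm:
  motion:
    - [3, 0, 0, 0, 0]
    - [4, 0, 0, 0, 0]
    - [4.5, 0, 0, 0, 0]
    - [4.5, 0, 0, 0, 0]
    - [4.5, 0, 0, 0, 0]
    - [4.5, 0, 0, -1, 0]
    - [4.5, 0, 0, -3, 0]
    - [4.5, 0, 0, -6, 0]
    - [4.5, 0, 0, -10, 0]
    - [4.5, 0, 0, -12, 0]
    - [4.5, 0, 0, -12, 0]
    - [4.5, 0, 0, -12, 0]
    - [4.5, 0, 0, -12, 0]

```text
time: 18.65
tool_pos: [0.5975, -0.0749, 0.1997]
tcp_rot: [-3.101, -0.499, 0.004]
wrist_force: [-0.5, 0.9, -1.1]
width: 0.533
grip_force: 0.0
```

```bash
python3 sh.py "(.4222,-.142,.12)"
python3 - <<'E'
from h import *
from meas import fit
im,P=cloud('scene'); save('scene4',im)
for n,x,y,z0,r in(('L',.602,.082,.095,.011),('M',.595,-.075,.092,.01),('S',.4222,-.142,.037,.008)):
    m=(np.hypot(P[...,0]-x,P[...,1]-y)<.035)&(P[...,2]>z0)&(P[...,2]<.13); print(n,"knob",fit(P[m][:,:2],r).round(4),P[m][:,2].max())
E
```

```text
t 18.65 pos [ 0.5975 -0.0749  0.1997] x [ 0.95   0.313 -0.002] z [-2.7e-03  5.0e-04 -1.0e+00] w 0.5334860855024413 q6 [-0.17  0.15  1.8  -0.    1.19  1.09]
(.4222,-.142,.12) [-18.73   0.88   8.01]
L knob [0.6035 0.0801] 0.10857633762309093
M knob [ 0.5974 -0.0763] 0.10752338850136012
S knob [ 0.4222 -0.1434] 0.05454935309435027
```

View pics/scene4.png

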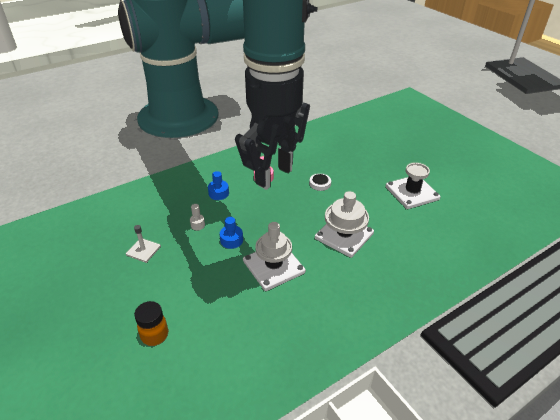

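Large (348,210) and medium (274,243) weights both sit upright in their sunk pans. The small one is at (196,217).

Request:
step_arm:
  motion:
    - [4.5, -18.7, 0.9, 8, 0]
    - [4.5, -18.7, 0.9, 8, 0]
    - [4.5, -18.7, 0.9, 8, 0]
    - [4.5, -18.7, 0.9, 8, 0]
    - [4.5, -18.7, 0.9, 8, 0]
    - [4.5, -18.7, 0.9, 8, 0]
    - [4.5, -18.7, 0.9, 8, 0]
    - [4.5, -18.7, 0.9, 8, 0]
    - [4.5, -18.7, 0.9, 8, 0]
    - [4.5, -18.7, 0.9, 8, 0]
    - [4.5, -18.7, 0.9, 8, 0]
    - [4.5, -18.7, 0.9, 8, 0]

```text
time: 19.9
tool_pos: [0.4242, -0.1422, 0.1214]
tcp_rot: [3.102, 0.499, 0.0]
wrist_force: [0.8, 0.3, -0.2]
width: 0.524
grip_force: 0.0
```

```bash
python3 sh.py "(.4222,-.142,.027)"
```

```text
t 19.9 pos [ 0.4242 -0.1422  0.1214] x [0.949 0.314 0.   ] z [ 1.e-04 -0.e+00 -1.e+00] w 0.5241313898021169 q6 [-0.38 -0.07  2.19 -0.    1.03  0.87]
(.4222,-.142,.027) [-0.19 -0.08  9.44]
```

Request:
step_arm:
  motion:
    - [4.5, -0.2, -0.1, 3, 0]
    - [4.5, -0.2, -0.1, 6, 0]
    - [4.5, -0.2, -0.1, 8, 0]
    - [4.5, -0.2, -0.1, 9.3, 0]
    - [4.5, -0.2, -0.1, 9.3, 0]
    - [4.5, -0.2, -0.1, 9.3, 0]
    - [0.6, -0.2, -0.1, 9.3, 0]
    - [0.6, -0.2, -0.1, 9.3, 0]
    - [0.6, -0.2, -0.1, 9.3, 0]
    - [0.6, -0.2, -0.1, 9.3, 0]
    - [0.6, -0.2, -0.1, 9.3, 0]
    - [0.6, -0.2, -0.1, 9.3, 0]
    - [0.6, -0.2, -0.1, 9.3, 0]
    - [0.6, -0.2, -0.1, 9.3, 0]
    - [0.6, -0.2, -0.1, 9.3, 0]
    - [0.6, -0.2, -0.1, 9.3, 0]
  force: 40

```text
time: 21.5
tool_pos: [0.423, -0.1425, 0.0296]
tcp_rot: [3.1, 0.498, 0.003]
wrist_force: [-0.8, 0.7, 6.4]
width: 0.166
grip_force: 39.1
```

Request:
step_arm:
  motion:
    - [0.6, 0, 0, -1, 0]
    - [0.6, 0, 0, -2, 0]
    - [0.6, 0, 0, -4, 0]
    - [0.6, 0, 0, -8, 0]
    - [0.6, 0, 0, -12, 0]
    - [0.6, 0, 0, -16, 0]
    - [0.6, 0, 0, -17, 0]
    - [0.6, 0, 0, -17, 0]
    - [0.6, 0, 0, -17, 0]
    - [0.6, 0, 0, -17, 0]
    - [0.6, 0, 0, -17, 0]
    - [0.6, 0, 0, -17, 0]

```text
time: 22.7
tool_pos: [0.4209, -0.1416, 0.1968]
tcp_rot: [-3.1, -0.498, 0.004]
wrist_force: [-0.9, 0.5, -2.3]
width: 0.168
grip_force: 39.1
```

```bash
python3 sh.py "(.6,.0,.2)" "(.5776,.2888,.2)" && python3 arc.py .175 .185 .4222 -.142 .014
```

```text
t 22.7 pos [ 0.4209 -0.1416  0.1968] x [ 0.95   0.313 -0.002] z [-0.0027  0.0011 -1.    ] w 0.16810385369236716 q6 [-0.38 -0.16  2.11  0.    1.19  0.87]
(.6,.0,.2) [21.45 -7.84 -0.36]
(.5776,.2888,.2) [ 28.37 -35.96  -0.32]
83 [ 0.4183 -0.142 ] rms 0.0009
```

Request:
step_arm:
  motion:
    - [0.6, 0.8, -1, 0, 0]
    - [0.6, 2.4, -3, 0, 0]
    - [0.6, 4.8, -6, 0, 0]
    - [0.6, 7.2, -9, 0, 0]
    - [0.6, 9.6, -12, 0, 0]
    - [0.6, 12, -15, 0, 0]
    - [0.6, 14.4, -18, 0, 0]
    - [0.6, 16.8, -21, 0, 0]
    - [0.6, 19.2, -24, 0, 0]
    - [0.6, 21.6, -27, 0, 0]
    - [0.6, 24, -30, 0, 0]
    - [0.6, 26.4, -33, 0, 0]
    - [0.6, 27.8, -34.8, 0, 0]
    - [0.6, 28.4, -35.6, 0, 0]
    - [0.6, 28.6, -35.8, 0, 0]
    - [0.6, 28.6, -35.8, 0, 0]
    - [0.6, 28.6, -35.8, 0, 0]
    - [0.6, 28.6, -35.8, 0, 0]
    - [0.6, 28.6, -35.8, 0, 0]

```text
time: 24.65
tool_pos: [0.5811, 0.2867, 0.1985]
tcp_rot: [3.102, 0.497, 0.0]
wrist_force: [-0.9, 0.1, -1.2]
width: 0.173
grip_force: 39.2
```

```bash
python3 sh.py "(.5776,.2888,.09)" && python3 arc.py .174 .184 .5776 .2874 .014
```

```text
t 24.65 pos [0.5811 0.2867 0.1985] x [0.95  0.312 0.   ] z [ 1.e-04 -0.e+00 -1.e+00] w 0.17304511404215903 q6 [ 0.42  0.23  1.7  -0.    1.21  1.67]
(.5776,.2888,.09) [-0.27 -0.31 10.85]
69 [0.5784 0.2865] rms 0.0011
```

Request:
step_arm:
  motion:
    - [0.6, 0, -0.1, 1, 0]
    - [0.6, 0, -0.1, 3, 0]
    - [0.6, 0, -0.1, 5, 0]
    - [0.6, 0, -0.1, 7, 0]
    - [0.6, 0, -0.1, 8.6, 0]
    - [0.6, 0, -0.1, 9.6, 0]
    - [0.6, 0, -0.1, 10.2, 0]
    - [0.6, 0, -0.1, 10.5, 0]
    - [0.6, 0, -0.1, 10.7, 0]
    - [0.6, 0, -0.1, 10.9, 0]
    - [0.6, 0, -0.1, 11.1, 0]
    - [0.6, 0, -0.1, 11.3, 0]
    - [0.6, 0, -0.1, 11.5, 0]
    - [0.6, 0, -0.1, 11.7, 0]
    - [0.6, 0, -0.1, 11.8, 0]
    - [0.6, 0, -0.1, 11.8, 0]
    - [0.6, 0, -0.1, 11.8, 0]

```text
time: 26.4
tool_pos: [0.5809, 0.2886, 0.0804]
tcp_rot: [-3.102, -0.499, -0.0]
wrist_force: [0.5, 0.9, 0.1]
width: 0.171
grip_force: 39.2
```

```bash
python3 arc.py .056 .068 .5776 .2874 .014; python3 -c "
from h import *
im,P=cloud('scene'); save('scene5',cv2.resize(im[90:240,340:540],(800,600)))"
```

```text
96 [0.5788 0.2883] rms 0.0048
```

View pics/scene5.png

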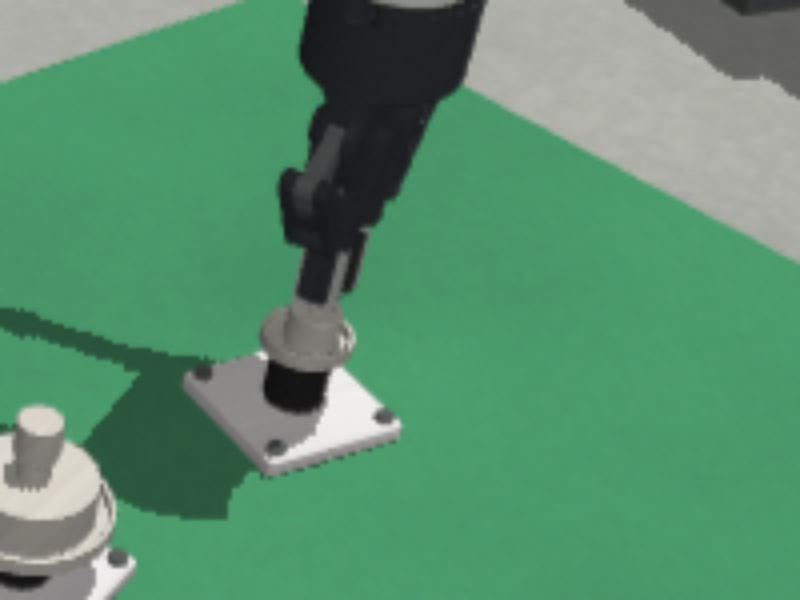

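The small weight (312,325) sits inside the rim with the pan sunk. Release.

Request:
step_arm:
  motion:
    - [2.5, 0, 0, 0, 0]
    - [3.5, 0, 0, 0, 0]
    - [4.5, 0, 0, 0, 0]
    - [4.5, 0, 0, 0, 0]
    - [4.5, 0, 0, 0, 0]
    - [4.5, 0, 0, -1, 0]
    - [4.5, 0, 0, -3, 0]
    - [4.5, 0, 0, -6, 0]
    - [4.5, 0, 0, -10, 0]
    - [4.5, 0, 0, -12, 0]
    - [4.5, 0, 0, -12, 0]
    - [4.5, 0, 0, -12, 0]
    - [4.5, 0, 0, -12, 0]
    - [4.5, 0, 0, -12, 0]
    - [4.5, 0, 0, -12, 0]

```text
time: 28.0
tool_pos: [0.5799, 0.2882, 0.1985]
tcp_rot: [3.101, 0.499, -0.005]
wrist_force: [-0.3, 0.9, -0.1]
width: 0.528
grip_force: 0.0
```

Run:
```python
from h import *
from meas import fit
im,P=cloud('scene'); save('scene6',im)
for n,x,y,z0,r in(('L',.602,.082,.095,.011),('M',.595,-.075,.092,.01),('S',.5776,.2874,.09,.008)):
    m=(np.hypot(P[...,0]-x,P[...,1]-y)<.035)&(P[...,2]>z0)&(P[...,2]<.13); print(n,"knob",fit(P[m][:,:2],r).round(4),P[m][:,2].max())
```

```text
L knob [0.6042 0.0801] 0.10819528619701024
M knob [ 0.597  -0.0771] 0.10714665736164941
S knob [0.5794 0.2865] 0.10425115857948608
```

View pics/scene6.png

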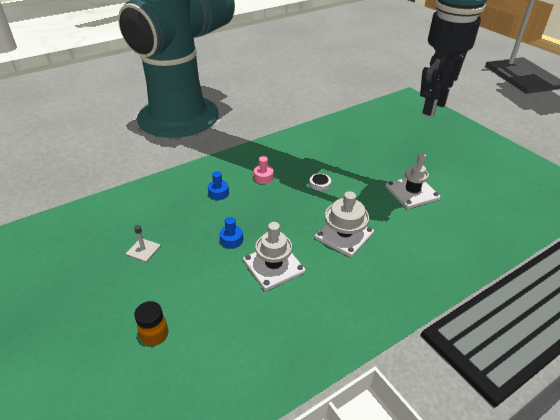

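All three weights stand upright in their sunk pans: large (348,210), medium (274,240) and small (419,170). The bystanders have not moved. Hand in.

```bash
python3 -c "
from workcell import bot
print(bot.finish_job())"
```

```text
the job is handed in; nothing more can be done
None
```

The large, medium and small weights were loaded in that order, each standing upright in its own sunk pan by the final camera check, and the job was handed in at about 28 s; no verdict was returned.

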